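# Roll-test two slab rollers on a ramp

### The arm

A 6-joint arm with a two-finger parallel gripper is mounted at the origin on the work surface; the furniture and walls round the work are solid. World frame = base frame: x ahead of the robot, y to its left, z up, the work surface at z = 0. Lengths are in m, angles in rad, forces in N, time in s.
With the tool pointing down it reaches from about 0.35 to 0.875 m from the base axis. Payload 15.5 kg.
Tool frame: the origin (TCP) lies at the very end of the fingers, on their centre line; the grasp point (between the pads) lies 19 mm behind it; z points along the fingers, y is the direction in which the jaws open and shut (so a half turn about z gives the same grasp; the last joint's range is limited). The gripper opens to 85 mm and grips with 20 to 120 N. Pads are 22 mm wide; open, the fingers measure 114 mm over their backs; the gripper's body (76 mm by 85 mm) begins 54 mm behind the grasp point. The pads swing forward as they close: fully open they stand 13 mm farther back than shut.
Start: joints at [-1.442, 0.494, 1.345, -0, 1.302, -0.096], TCP at [0.139, -0.609, 0.231] pointing down, gripper open.
Joint ranges: [-2.91, 2.91], [-0.82, 2.16], [0.22, 2.67], [-1.22, 4.37], [0.12, 2.79], [-3.08, 3.08]. Speed limits (rad/s): [1.89, 1.89, 2.57, 3.01, 3.01, 3.01].

### API

Orientations are given as a unit quaternion [w, x, y, z].
In Python, from workcell import telemetry, cams, order gives the robot as it stands.
- The arm moves only by the tool arm_command, never from a script. Its argument "targets" is a list of rows, each a list of 3 entries, a list of its own where there are three numbers: the closure, from -1 (fully open) to 1 (shut), then the shift along the tool's x, y, z as a fraction of full scale, then the turn about the tool's z as a fraction of full scale. A call has 1 to 20 rows; each row is the pose to reach, as a shift and turn from the pose commanded when the call began, along the tool's axes at that moment, turning the shorter way round; what a row does not reach only later rows make up. Full scale, the value 1, is 250 mm for a shift and 2 pi rad for a turn. A row lasts 1/8 s, in which the tool goes at most 62.5 mm and 10.7 degrees, less where a joint would pass 70% of its speed; a pose out of reach is approached as far as the arm can. A call with a number of a shift or a turn outside -1 to 1 is refused whole. A call with a gripper value outside its range is refused whole. The fingers move at their own pace and stop on an object; "grip_force" is the grip in N (left out, the last holds). Time passes only in rows, so rows that repeat a pose let the fingers close. It gives the time, the measured TCP pose, the force and the opening at its end, in the units of the state.
- telemetry.get_obs(): the state, without advancing time (a new reading comes with each control period).
- cams.snapshot(name): name is "scene" or "top" or "wrist"; returns a dict with "pixels" (480x640x3 uint8, red, green, blue), "mtx" (3x3 intrinsics, pixels), "cam_to_world" (4x4, takes a point from camera to world coordinates). Camera axes: x right, y down, z forward; pixel columns grow to the right and rows downward; lengths in m; the calibration is good to about 2 mm. A picture is of the moment at which its call begins. There is no depth.
- order.hand_in(): hands the job in, once; it reports no verdict.
The state is a dict: "t": time; "joint_pos": joint angles; "qd": joint speeds; "joint_efforts": joint torques, N m; "eef_pos": TCP position; "orientation": TCP orientation; "ft_force": force on the tool from outside, world axes, zero at the start; "torque": the same for the moment, N m; "grip_width": opening from 0.0 (shut) to 1.0 (fully open).
Only numpy, scipy, OpenCV 4.12 (cv2) and the standard library are available. Lean on these libraries where they do the work, as an engineer would, in place of code of your own. Each camera call takes 0.05 s, during which the arm holds its last target.

### The job

Find out which of the two aluminium rollers is still round: one after the other, lay each roller crosswise on the upper half of the ramp and let go. The round one must roll down by itself into the caged box at the ramp's foot; take the worn one, which stays on the ramp, off again and lay it in the open grey tray. Leave the other things on the bench alone.

Things in the scene. Friction and masses are not known exactly. Their poses are not given: they have to be found in the camera images.
- roller_1_center (a point): centre of one of two bare aluminium rollers, 80 mm long, 26 mm in diameter, about 120 g; its x axis is the roller's axis. One is truly round, the other worn: two opposite full-length flats, up and down at the start, leave it 20 mm thick. They change places from start to start; the ramp tells which is which. It starts in a notch of the rack, axis along the rack's x, centre 20 mm (worn) or 23 mm (round) above the bench.
- roller_2_center (a point): centre of the other roller; all that is said of the first holds for it too. Let go on the ramp, the round roller rolls off at once; the worn one stays where it is laid, on its flat.
- ramp: fixed ramp, caged box at its foot; origin on the bench under the deck's middle, z up. The deck falls at 10 degrees along the ramp's -y (to the robot's left): y from +118 to -118 mm, 96 mm wide (x), between cheeks 9 mm thick that stand 6 mm above it; its surface is 67 mm above the bench at the upper end, 25 mm at the foot.
- ramp_lay (a point): point on the deck's surface, on its centre line, 48 mm below the upper edge (ramp y = +70 mm), 58 mm above the bench: a good place to lay a roller, its axis along the ramp's x.
- ramp_foot (a point): point on the deck's surface at the middle of its lower edge, at the mouth of the catch box (42 mm high). The box runs on from here, from ramp y = -118 to -193 mm inside; its floor is 21 mm lower than this point, its walls are 75 mm high, and bars 13 mm apart roof it, so only the deck leads into it.
- rack: fixed wooden rack, 85 mm (x) by 150 mm (y), 16 mm high; origin on the bench under its centre. Two rails along its y, 9 mm thick, at x = -28 and +28 mm, carry the rollers in notches at y = -45 and +45 mm; the notch bottoms are 10 mm above the bench and the middle between the rails is free for fingers, but for a 6 mm high strip at y = 0.
- tray: fixed open grey tray, 130 mm (x) by 150 mm (y), 35 mm high, walls and floor 5 mm thick; origin on the bench under its centre.
- wax: wax crayon in its sleeve, 19 x 68 x 19 mm, lying loose on the robot's side of the gap between rack and tray; origin under its centre. Not part of the job.
- oiler: small white oil bottle with a red nozzle, 47 mm wide, 134 mm high, standing loose at the left edge; origin under its centre. Not part of the job.

How it is judged:
By the outcome, as a careful person would: the job done as asked, in the order asked, and still so for the second after the job is handed in, with the robot touching nothing.
It also fails if it takes over 62 s, if anything falls off the work surface, if the arm or the gripper's body presses on something with over 40 N, if the wrist force passes 120 N, or if a joint passes its speed limit or range.

## Working session

There is one attempt and no reset: what is moved stays moved. The work goes in short steps, Python scripts to look and compute and a tool call to move; the robot and the scene stay as the last step left them, time stands still between calls to the robot, and variables do not carry over. Pictures are saved under pics/ and viewed, and the job is handed in when it is done.

Besides the shell and the picture viewer there is one more tool, called after ">>>" as a command line: name --argument value ..., lists and objects as JSON in quotes. arm_command: Moves the arm, as the interface text tells. Its arguments: {"type":"object","properties":{"targets":{"type":"array"},"grip_force":{"type":"number"}},"required":["targets"]}

```bash
ls; mkdir -p pics; python3 - <<'E'
from workcell import telemetry,cams
import cv2,numpy as np
o=telemetry.get_obs();print(o)
for n in("scene","top","wrist"):
    s=cams.snapshot(n);cv2.imwrite(f"pics/{n}0.png",s["pixels"][:,:,::-1]);print(n,np.round(s["mtx"],1).tolist(),np.round(s["cam_to_world"],4).tolist())
    np.savez(f"pics/{n}0.npz",**s)
E
```

```text
pics
{'t': 0.0, 'joint_pos': array([-1.44146789e+00,  4.94179672e-01,  1.34613152e+00, -2.40035417e-05,
        1.30249602e+00, -9.55107365e-02]), 'qd': array([-0.00127055, -0.00069995,  0.00145271, -0.00027306, -0.00102699,
        0.00163754]), 'joint_efforts': array([-1.56720886e-03, -8.82174325e+01, -3.83870995e+01, -1.84041451e-04,
        1.01134463e-02,  4.76556053e-06]), 'eef_pos': array([ 0.1392859 , -0.60891321,  0.2307023 ]), 'orientation': array([-6.06997672e-04,  9.93687030e-01,  1.12186087e-01, -2.18367121e-05]), 'ft_force': array([-0.18164005,  0.43391102,  0.87297055]), 'torque': array([-0.02968998, -0.00734852, -0.0176321 ]), 'grip_width': 0.9994244759573693}
scene [[467.4, 0.0, 319.4], [0.0, 467.4, 237.1], [0.0, 0.0, 1.0]] [[-0.6713, -0.3753, 0.6391, -0.0813], [-0.7411, 0.3331, -0.5829, 0.7708], [0.0059, -0.865, -0.5018, 0.5177], [0.0, 0.0, 0.0, 1.0]]
top [[460.0, 0.0, 319.3], [0.0, 460.0, 237.2], [0.0, 0.0, 1.0]] [[-0.0029, -0.9906, 0.1366, 0.3669], [-0.9999, 0.0047, 0.0126, 0.2416], [-0.0132, -0.1365, -0.9905, 0.9194], [0.0, 0.0, 0.0, 1.0]]
wrist [[369.5, 0.0, 318.2], [0.0, 369.5, 235.7], [0.0, 0.0, 1.0]] [[0.2229, -0.9262, -0.3042, 0.2169], [-0.9748, -0.2121, -0.0683, -0.5918], [-0.0012, 0.3117, -0.9502, 0.3723], [0.0, 0.0, 0.0, 1.0]]
```

View pics/top0.png

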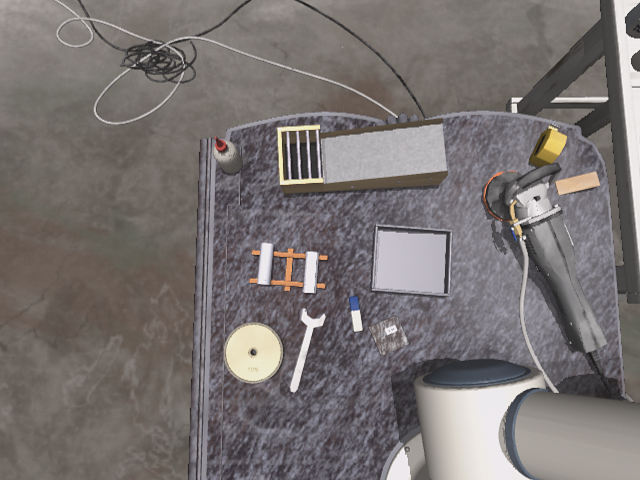

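View pics/scene0.png

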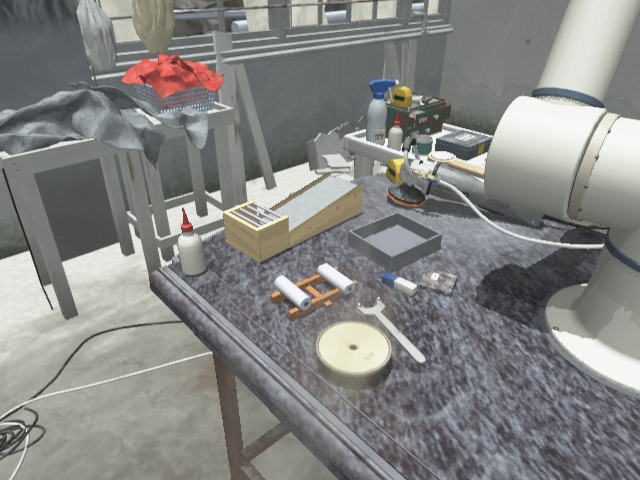

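View pics/wrist0.png

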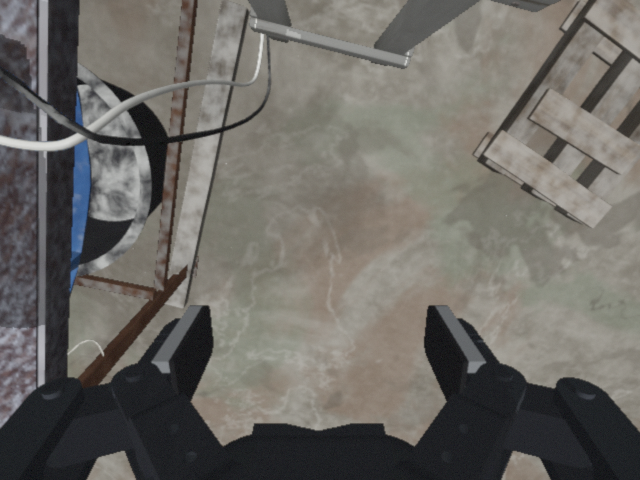

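The top view shows the ramp at px (325-445,125-185) with its box on the left, the rollers at about (265,263) and (311,271), and the tray at (412,260). The oiler is at (227,155) and the wax at (355,313). Next I'll measure these.

```bash
cat > h.py <<'E'
import numpy as np,cv2
def ray(s,uv):
    K=s["mtx"];T=s["cam_to_world"];d=T[:3,:3]@np.linalg.inv(K)@np.array([uv[0],uv[1],1.]);return T[:3,3],d
def onplane(s,uv,z):
    c,d=ray(s,uv);return c+d*(z-c[2])/d[2]
def proj(s,p):
    T=s["cam_to_world"];q=T[:3,:3].T@(np.asarray(p)-T[:3,3]);q=s["mtx"]@q;return q[:2]/q[2]
def tri(pairs):
    A=np.zeros((3,3));b=np.zeros(3)
    for s,uv in pairs:
        c,d=ray(s,uv);d=d/np.linalg.norm(d);P=np.eye(3)-np.outer(d,d);A+=P;b+=P@c
    return np.linalg.solve(A,b)
E
python3 - <<'E'
from h import *
im=cv2.imread("pics/top0.png")
cv2.imwrite("pics/topA.png",cv2.resize(im[225:305,235:345],None,fx=7,fy=7,interpolation=cv2.INTER_CUBIC))
cv2.imwrite("pics/topB.png",cv2.resize(im[110:200,265:465],None,fx=4,fy=4,interpolation=cv2.INTER_CUBIC))
cv2.imwrite("pics/topC.png",cv2.resize(im[215:305,340:470],None,fx=6,fy=6,interpolation=cv2.INTER_CUBIC))
s=np.load("pics/top0.npz")
hsv=cv2.cvtColor(im,cv2.COLOR_BGR2HSV)
m=((hsv[...,2]>150)&(hsv[...,1]<60)).astype(np.uint8)*255
cs,_=cv2.findContours(m[225:305,235:345],cv2.RETR_EXTERNAL,cv2.CHAIN_APPROX_NONE,offset=(235,225))
for c in cs:
    if cv2.contourArea(c)>100:
        r=cv2.minAreaRect(c);bx=cv2.boxPoints(r);print(r,cv2.contourArea(c))
        P=np.array([onplane(s,p,.025)[:2] for p in bx]);print(np.round(P,4).tolist(),P.mean(0))
E
```

```text
((310.4971008300781, 271.7024841308594), (12.149317741394043, 41.512413024902344), 4.635463714599609) 452.5
[[0.3837, 0.2853], [0.4641, 0.2789], [0.462, 0.2552], [0.3817, 0.2619]] [0.4228824  0.27034283]
((264.6708068847656, 263.0196838378906), (12.035531997680664, 42.067054748535156), 6.581944942474365) 446.5
[[0.4007, 0.3756], [0.4824, 0.3674], [0.4796, 0.3438], [0.398, 0.3523]] [0.44014665 0.35977588]
```

View pics/topA.png

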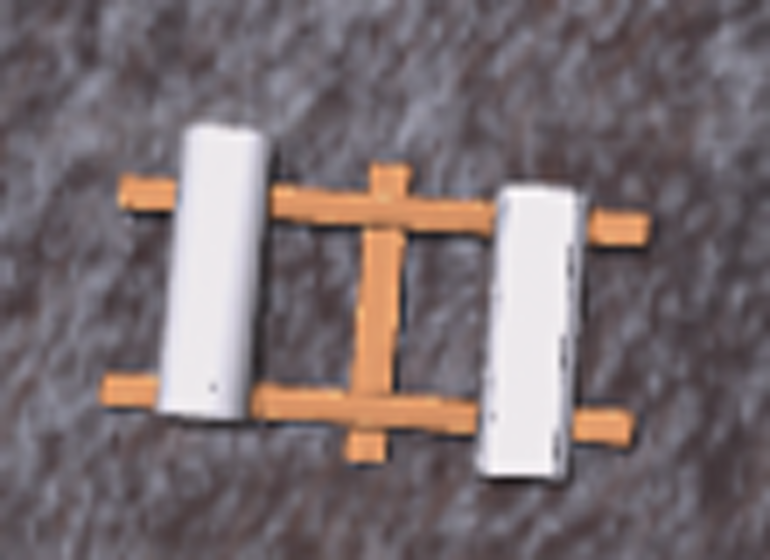

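View pics/topB.png

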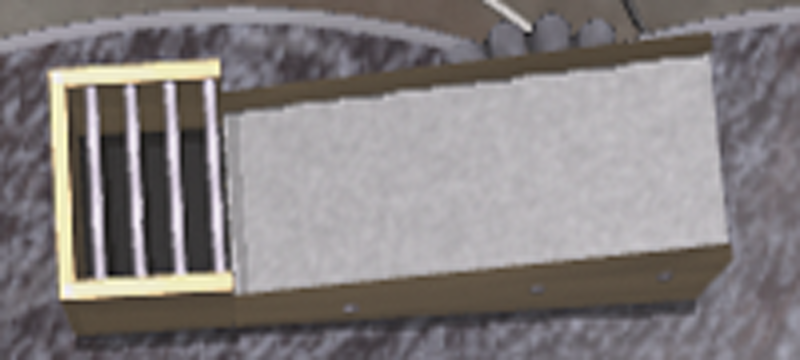

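View pics/topC.png

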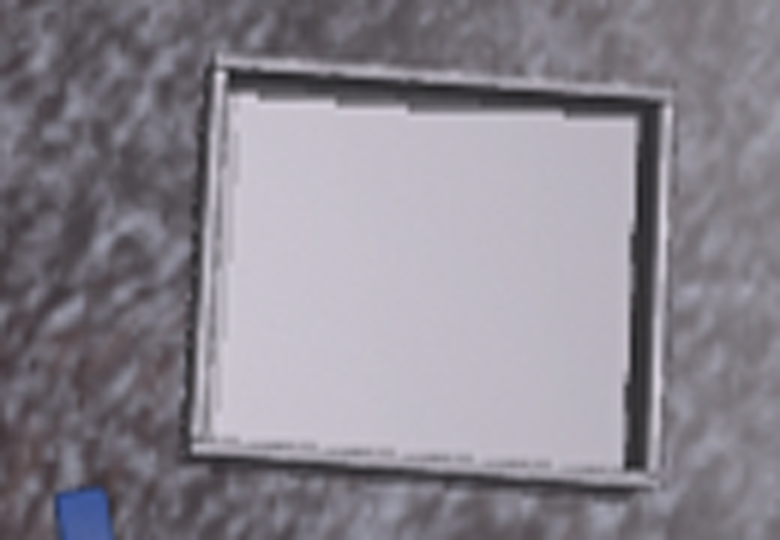

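```bash
python3 - <<'E'
from h import *
s=np.load("pics/top0.npz")
def B(x,y,z): return np.round(onplane(s,(265+(x+.5)/4-.5,110+(y+.5)/4-.5),z),4)
for p in [(711,56,.067),(728,243,.073),(712,37,.073),(230,113,.025),(237,293,.031),(222,96,.031),(50,72,.075),(62,298,.075),(219,60,.075),(233,290,.075)]: print(p,B(*p))
def C(x,y,z): return np.round(onplane(s,(340+(x+.5)/6-.5,215+(y+.5)/6-.5),z),4)
c=[C(*p,.035) for p in [(217,56),(672,92),(658,487),(192,452)]];print(c,np.mean(c,0))
im=cv2.imread("pics/scene0.png")
cv2.imwrite("pics/scA.png",cv2.resize(im[165:325,215:415],None,fx=4,fy=3.75,interpolation=cv2.INTER_CUBIC))
E
```

```text
(711, 56, 0.067) [0.7046 0.0144 0.067 ]
(728, 243, 0.073) [0.6099 0.0116 0.073 ]
(712, 37, 0.073) [0.7117 0.0151 0.073 ]
(230, 113, 0.025) [0.6931 0.2468 0.025 ]
(237, 293, 0.031) [0.5981 0.2436 0.031 ]
(222, 96, 0.031) [0.6998 0.2507 0.031 ]
(50, 72, 0.075) [0.696  0.3327 0.075 ]
(62, 298, 0.075) [0.5847 0.326  0.075 ]
(219, 60, 0.075) [0.7013 0.2516 0.075 ]
(233, 290, 0.075) [0.5881 0.2454 0.075 ]
[array([0.5144, 0.143 , 0.035 ]), array([ 0.5019, -0.0035,  0.035 ]), array([0.3754, 0.0062, 0.035 ]), array([0.3869, 0.1534, 0.035 ])] [0.44465  0.074775 0.035   ]
```

View pics/scA.png

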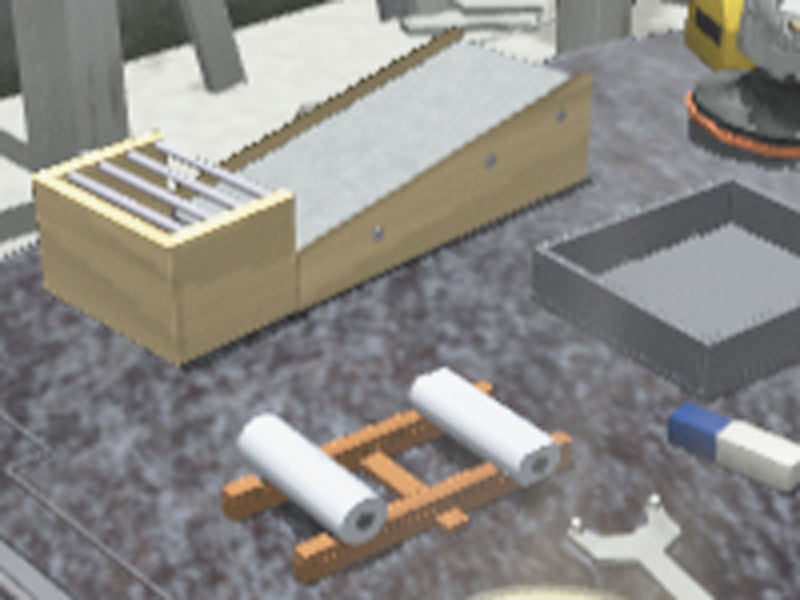

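```bash
cat >> h.py <<'E'
from scipy.spatial.transform import Rotation as Rn
def plan(P,yaws):
    """shifts/turns from current pose to world pts; yaw deg = world angle of tool x"""
    from workcell import telemetry
    o=telemetry.get_obs();q=o["orientation"];R=Rn.from_quat([q[1],q[2],q[3],q[0]]).as_matrix()
    y0=np.degrees(np.arctan2(R[1,0],R[0,0]))
    print("t",o["t"],"pos",np.round(o["eef_pos"],4),"yaw",round(y0,2),"zax",np.round(R[:,2],4),"F",np.round(o["ft_force"],1),"g",round(o["grip_width"],3))
    for p,y in zip(P,yaws):
        print(p,y,np.round(R.T@(np.array(p)-o["eef_pos"])/.25,4),round(-(((y-y0+180)%360)-180)/360,4))
E
python3 - <<'E'
from h import *
plan([(.42,-.30,.28),(.45,-.1,.28),(.44,.10,.28),(.44,.36,.15)],[-5.2]*4)
E
```

```text
t 0.15 pos [ 0.1393 -0.609   0.2308] yaw 12.88 zax [-2.e-04  1.e-03 -1.e+00] F [ 0.3 -0.5 -0.2] g 0.997
(0.42, -0.3, 0.28) -5.2 [ 1.3702 -0.9548 -0.1957] 0.0502
(0.45, -0.1, 0.28) -5.2 [ 1.6654 -1.7079 -0.1949] 0.0502
(0.44, 0.1, 0.28) -5.2 [ 1.8047 -2.4967 -0.1941] 0.0502
(0.44, 0.36, 0.15) -5.2 [ 2.0365 -3.51    0.327 ] 0.0502
```

>>> arm_command --targets '[[-1,[0.35,-0.1,-0.2],0.02],[-1,[0.7,-0.4,-0.2],0.05],[-1,[1,-0.75,-0.2],0.05],[-1,[1,-0.95,-0.2],0.05],[-1,[1,-0.95,-0.2],0.05],[-1,[1,-0.95,-0.2],0.05]]' --grip_force 50

```text
t: 0.9
eef_pos: [0.3305, -0.3198, 0.2813]
orientation: [-0.0, 0.999, -0.045, 0.0]
ft_force: [1.5, -0.5, 0.3]
grip_width: 0.997
```

```bash
python3 - <<'E'
from h import *
plan([(.45,-.1,.28),(.44,.10,.28),(.44,.36,.15)],[-5.2]*4)
E
```

```text
t 0.9 pos [ 0.3305 -0.3198  0.2813] yaw -5.11 zax [ 0.e+00  2.e-04 -1.e+00] F [ 1.5 -0.5  0.3] g 0.997
(0.45, -0.1, 0.28) -5.2 [ 0.3979 -0.9184  0.0055] 0.0003
(0.44, 0.1, 0.28) -5.2 [ 0.2869 -1.7117  0.0057] 0.0003
(0.44, 0.36, 0.15) -5.2 [ 0.1943 -2.7474  0.5259] 0.0003
```

>>> arm_command --targets '[[-1,[0.3,-0.2,0],0],[-1,[0.4,-0.45,0],0],[-1,[0.4,-0.7,0],0],[-1,[0.4,-0.95,0],0],[-1,[0.4,-1,0],0]]'

```text
t: 1.52
eef_pos: [0.4519, -0.0793, 0.2812]
orientation: [-0.0, 0.999, -0.044, -0.0]
ft_force: [0.1, -0.3, 0.4]
grip_width: 1.004
```

>>> arm_command --targets '[[-1,[-0.02,-0.25,0],0],[-1,[-0.05,-0.5,0],0],[-1,[-0.1,-0.75,0],0],[-1,[-0.1,-1,0],0],[-1,[-0.1,-1,0.1],0]]'

```text
t: 2.15
eef_pos: [0.4501, 0.1733, 0.257]
orientation: [-0.001, 0.999, -0.042, 0.002]
ft_force: [-0.1, -0.1, -0.5]
grip_width: 1.005
```

```bash
python3 - <<'E'
from h import *
plan([(.44,.36,.15)],[-5.2]*4)
E
```

```text
t 2.15 pos [0.4501 0.1733 0.257 ] yaw -4.84 zax [ 0.0033  0.0015 -1.    ] F [-0.1 -0.1 -0.5] g 1.005
(0.44, 0.36, 0.15) -5.2 [-0.1044 -0.7398  0.4291] 0.001
```

>>> arm_command --targets '[[-1,[-0.05,-0.25,0.15],0],[-1,[-0.1,-0.5,0.3],0],[-1,[-0.1,-0.74,0.35],0.001],[-1,[-0.1,-0.74,0.35],0.001],[-1,[-0.1,-0.74,0.35],0.001]]'

```text
t: 2.78
eef_pos: [0.4406, 0.3564, 0.1682]
orientation: [0.0, 0.999, -0.047, -0.0]
ft_force: [0.1, -0.0, 0.4]
grip_width: 0.999
```

```bash
python3 - <<'E'
from h import *
from workcell import cams
for n in("wrist",):
    s=cams.snapshot(n);cv2.imwrite(f"pics/{n}1.png",s["pixels"][:,:,::-1]);np.savez(f"pics/{n}1.npz",**s)
    for p in [(.4401,.3598,.023),(.4229,.2703,.023)]: print(proj(s,p))
plan([(.44,.36,.015)],[-5.2]*4)
E
```

```text
[313.34624755 219.56313733]
[425.02697477 229.90329961]
t 2.825 pos [0.4408 0.3554 0.1686] yaw -5.43 zax [-5.e-04 -6.e-04 -1.e+00] F [ 0.3 -0.   0.3] g 1.002
(0.44, 0.36, 0.015) -5.2 [-0.0048 -0.0183  0.6146] -0.0006
```

View pics/wrist1.png

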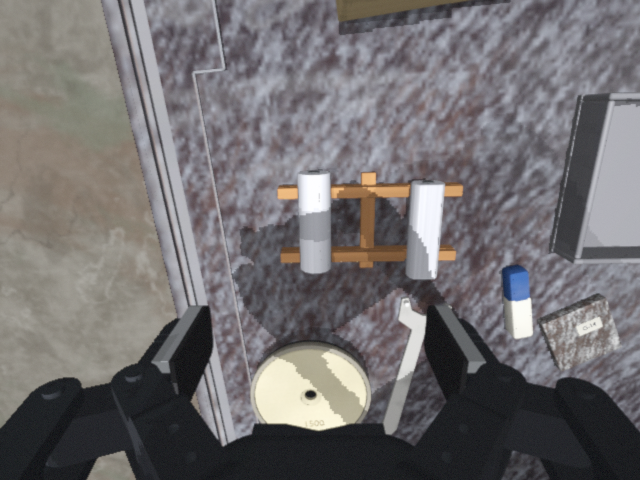

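>>> arm_command --targets '[[-1,[-0.006,-0.012,0.2],0],[-1,[-0.006,-0.012,0.4],0],[-1,[-0.006,-0.012,0.55],0],[-1,[-0.006,-0.012,0.614],0],[-1,[-0.006,-0.012,0.614],0],[0.5,[-0.006,-0.012,0.614],0],[1,[-0.006,-0.012,0.614],0],[1,[-0.006,-0.012,0.614],0],[1,[-0.006,-0.012,0.614],0],[1,[-0.006,-0.012,0.614],0],[1,[-0.006,-0.012,0.614],0],[1,[-0.006,-0.012,0.614],0]]' --grip_force 50

```text
t: 4.32
eef_pos: [0.44, 0.3589, 0.016]
orientation: [-0.0, 0.999, -0.048, 0.0]
ft_force: [-1.8, -2.9, 11.7]
grip_width: 0.286
```

```bash
python3 - <<'E'
from h import *
from workcell import cams
for n in("wrist",):
    s=cams.snapshot(n);cv2.imwrite(f"pics/{n}2.png",s["pixels"][:,:,::-1]);np.savez(f"pics/{n}2.npz",**s)
plan([(.44,.36,.2)],[-5.2]*4)
E
```

```text
t 4.375 pos [0.4399 0.3589 0.016 ] yaw -5.47 zax [ 6.e-04  2.e-04 -1.e+00] F [-2.1 -3.3 11. ] g 0.284
(0.44, 0.36, 0.2) -5.2 [ 2.000e-04 -4.500e-03 -7.359e-01] -0.0007
```

View pics/wrist2.png

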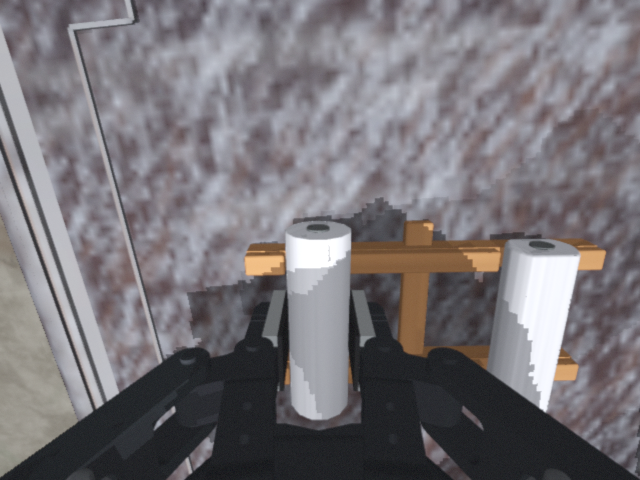

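>>> arm_command --targets '[[-0.2,[0,0,0],0],[-0.2,[0,0,0],0],[-0.2,[0,0,0.012],0],[-0.2,[0,0,0.016],0],[0.5,[0,0,0.016],0],[1,[0,0,0.016],0],[1,[0,0,0.016],0],[1,[0,0,0.016],0],[1,[0,0,0.016],0],[1,[0,0,0.016],0]]'

```text
t: 5.62
eef_pos: [0.4398, 0.3589, 0.0113]
orientation: [-0.0, 0.999, -0.048, 0.0]
ft_force: [-1.8, -1.7, 5.7]
grip_width: 0.282
```

```bash
python3 - <<'E'
from h import *
plan([(.44,.36,.2)],[-5.2]*4)
E
```

```text
t 5.625 pos [0.4398 0.3589 0.0113] yaw -5.48 zax [ 0.  0. -1.] F [-1.8 -1.7  5.7] g 0.282
(0.44, 0.36, 0.2) -5.2 [ 4.000e-04 -4.400e-03 -7.546e-01] -0.0008
```

>>> arm_command --targets '[[-0.1,[0,0,0],0],[-0.1,[0,0,-0.006],0],[0.5,[0,0,-0.014],0],[1,[0,0,-0.014],0],[1,[0,0,-0.014],0],[1,[0,0,-0.014],0],[1,[0,0,-0.014],0],[1,[0,0,-0.2],0],[1,[0,0,-0.45],0],[1,[0,0,-0.6],0],[1,[0,0,-0.6],0]]'

```text
t: 7.0
eef_pos: [0.4411, 0.3598, 0.1642]
orientation: [-0.002, 0.999, -0.048, 0.002]
ft_force: [-0.4, 0.9, -2.6]
grip_width: 0.276
```

```bash
python3 - <<'E'
from h import *
from workcell import cams
for n in("wrist","scene"):
    s=cams.snapshot(n);cv2.imwrite(f"pics/{n}3.png",s["pixels"][:,:,::-1]);np.savez(f"pics/{n}3.npz",**s)
plan([(.655,.059,.16)],[2.9]*4)
im=cv2.imread("pics/scene3.png");cv2.imwrite("pics/scene3c.png",cv2.resize(im[150:330,215:415],None,fx=3.3,fy=3.3))
E
```

```text
t 7.1 pos [0.4396 0.3587 0.161 ] yaw -5.48 zax [-1.e-04 -1.e-04 -1.e+00] F [ 0.1  0.1 -1.9] g 0.28
(0.655, 0.059, 0.16) 2.9 [0.9723 1.1112 0.0039] -0.0233
```

View pics/scene3c.png

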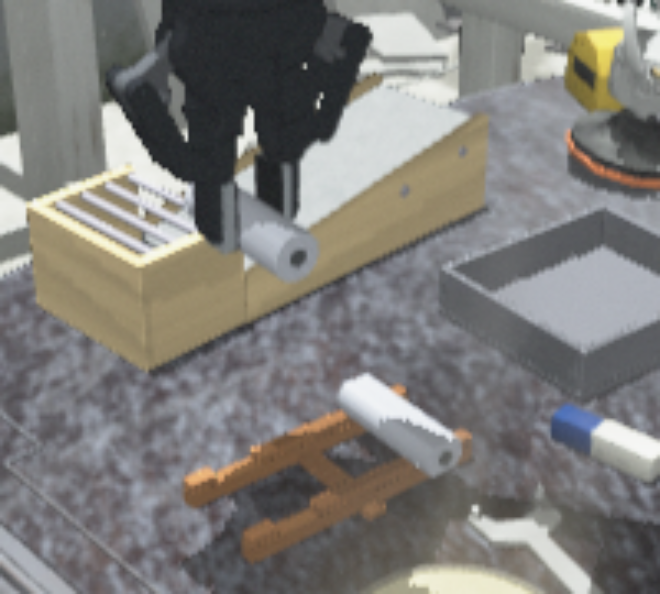

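View pics/wrist3.png

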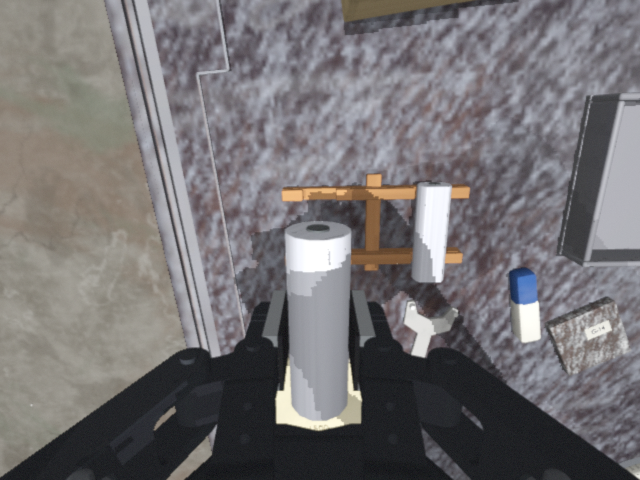

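>>> arm_command --targets '[[1,[0.2,0.2,0],-0.01],[1,[0.4,0.4,0],-0.0235],[1,[0.6,0.6,0],-0.0235],[1,[0.8,0.8,0],-0.0235],[1,[0.97,1,0],-0.0235],[1,[0.97,1,0],-0.0235],[1,[0.97,1,0],-0.0235]]'

```text
t: 7.98
eef_pos: [0.6578, 0.0844, 0.159]
orientation: [0.0, 1.0, 0.024, -0.001]
ft_force: [-0.4, 1.2, -2.2]
grip_width: 0.284
```

```bash
python3 - <<'E'
from h import *
plan([(.655,.059,.11)],[2.9]*4)
E
```

```text
t 7.975 pos [0.6578 0.0844 0.159 ] yaw 2.81 zax [-2.4e-03 -4.0e-04 -1.0e+00] F [-0.4  1.2 -2.2] g 0.284
(0.655, 0.059, 0.11) 2.9 [-0.0158  0.1009  0.196 ] -0.0003
```

>>> arm_command --targets '[[1,[-0.01,0.1,0.1],0],[1,[-0.012,0.1,0.24],0],[1,[-0.012,0.1,0.28],0],[1,[-0.012,0.1,0.28],0]]'

```text
t: 8.48
eef_pos: [0.6549, 0.0625, 0.0905]
orientation: [-0.0, 1.0, 0.026, -0.001]
ft_force: [-0.2, 0.9, -0.7]
grip_width: 0.283
```

```bash
python3 - <<'E'
from h import *
from workcell import cams
S={}
for n in("wrist","scene","top"):
    s=cams.snapshot(n);S[n]=s;cv2.imwrite(f"pics/{n}4.png",s["pixels"][:,:,::-1]);np.savez(f"pics/{n}4.npz",**s)
plan([(.655,.059,.065)],[2.9]*4)
im=cv2.imread("pics/scene4.png");cv2.imwrite("pics/scene4c.png",cv2.resize(im[140:240,270:400],None,fx=6,fy=6,interpolation=cv2.INTER_CUBIC))
im=cv2.imread("pics/top4.png");cv2.imwrite("pics/top4c.png",cv2.resize(im[100:220,270:470],None,fx=4,fy=4,interpolation=cv2.INTER_CUBIC))
E
```

```text
t 8.625 pos [0.6563 0.0622 0.0924] yaw 3.01 zax [ 0.0016  0.     -1.    ] F [-0.4 -0.7 -1.6] g 0.281
(0.655, 0.059, 0.065) 2.9 [-0.0059  0.0126  0.1097] 0.0003
```

View pics/scene4c.png

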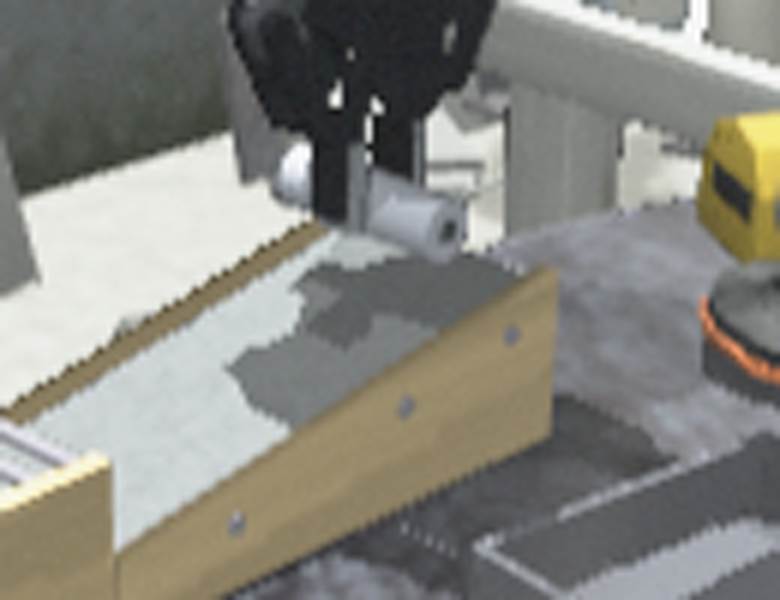

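View pics/wrist4.png

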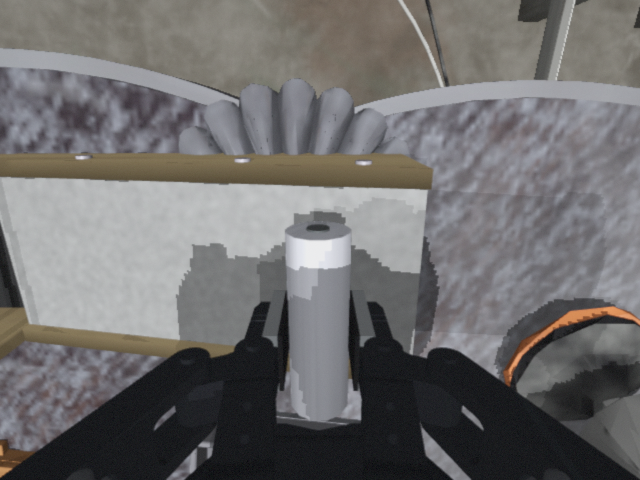

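```bash
python3 - <<'E'
from h import *
s=np.load("pics/wrist4.npz")
for p,z in [((318,187),.064),((425,190),.073),((60,180),.041),((40,328),.028),((230,345),.05),((428,190),.073),((428,192),.067),((415,350),.067),((5,178),.031)]: print(p,np.round(onplane(s,p,z),4))
E
```

```text
(318, 187) [0.7028 0.0646 0.064 ]
(425, 190) [0.7057 0.0181 0.073 ]
(60, 180) [0.6951 0.1982 0.041 ]
(40, 328) [0.5966 0.2355 0.028 ]
(230, 345) [0.606  0.1102 0.05  ]
(428, 190) [0.7057 0.0168 0.073 ]
(428, 192) [0.7037 0.0148 0.067 ]
(415, 350) [0.6201 0.0094 0.067 ]
(5, 178) [0.6925 0.2349 0.031 ]
```

>>> arm_command --targets '[[1,[-0.005,0,0.06],0],[1,[-0.005,0,0.09],0],[1,[-0.005,0,0.105],0],[1,[-0.005,0,0.11],0],[1,[-0.005,0,0.11],0]]'

```text
t: 9.25
eef_pos: [0.6545, 0.0617, 0.0639]
orientation: [-0.0, 1.0, 0.026, 0.0]
ft_force: [0.1, 0.2, -1.6]
grip_width: 0.279
```

```bash
python3 - <<'E'
from h import *
from workcell import cams
for n in("scene",):
    s=cams.snapshot(n);cv2.imwrite(f"pics/{n}5.png",s["pixels"][:,:,::-1]);np.savez(f"pics/{n}5.npz",**s)
plan([(.655,.061,.063)],[2.9]*4)
im=cv2.imread("pics/scene5.png");cv2.imwrite("pics/scene5c.png",cv2.resize(im[150:230,290:390],None,fx=7,fy=7,interpolation=cv2.INTER_CUBIC))
E
```

```text
t 9.3 pos [0.6546 0.0617 0.064 ] yaw 2.98 zax [ 5.e-04  0.e+00 -1.e+00] F [-0.2  0.8 -1.3] g 0.286
(0.655, 0.061, 0.063) 2.9 [0.0015 0.0028 0.0039] 0.0002
```

View pics/scene5c.png

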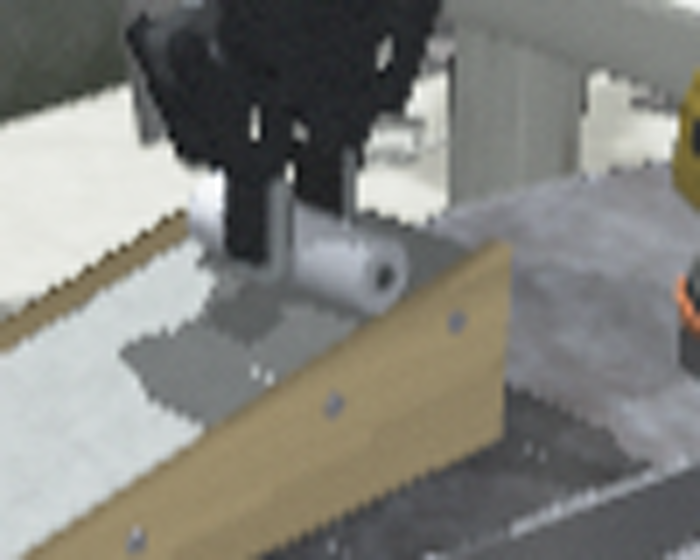

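The roller sits right over the deck with no contact force, so I'm releasing it.

>>> arm_command --targets '[[-1,[0,0,0.003],0],[-1,[0,0,0.003],0],[-1,[0,0,-0.15],0],[-1,[0,0,-0.35],0],[-1,[0,0,-0.4],0]]'

```text
t: 9.93
eef_pos: [0.656, 0.0617, 0.1673]
orientation: [0.0, 1.0, 0.026, 0.003]
ft_force: [0.6, 0.0, 0.1]
grip_width: 1.0
```

```bash
python3 - <<'E'
from h import *
from workcell import cams
for n in("scene","wrist"):
    s=cams.snapshot(n);cv2.imwrite(f"pics/{n}6.png",s["pixels"][:,:,::-1]);np.savez(f"pics/{n}6.npz",**s)
plan([(.424,.270,.15)],[-5]*4)
im=cv2.imread("pics/scene6.png");cv2.imwrite("pics/scene6c.png",cv2.resize(im[140:300,215:415],None,fx=3.7,fy=3.7,interpolation=cv2.INTER_CUBIC))
E
```

```text
t 10.025 pos [0.6551 0.0617 0.1652] yaw 2.98 zax [ 0.0028  0.     -1.    ] F [ 0.3  0.3 -0.2] g 1.0
(0.424, 0.27, 0.15) -5 [-0.8801 -0.88    0.0585] 0.0222
```

View pics/scene6c.png

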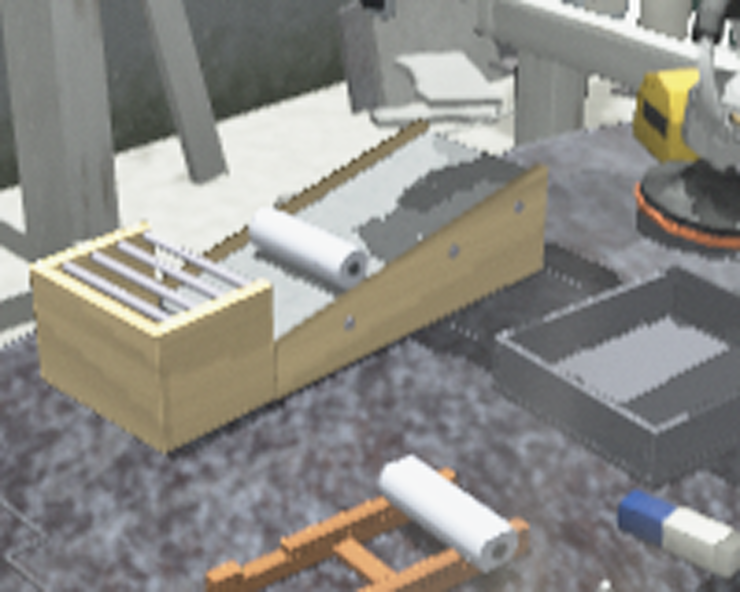

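View pics/wrist6.png

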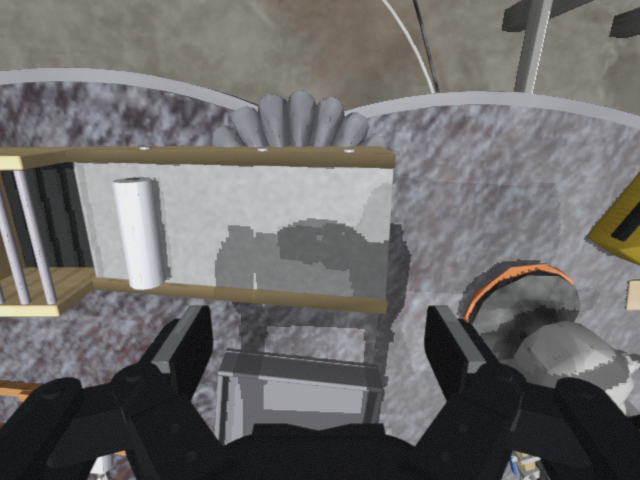

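The roller is rolling down towards the box, so it's round. I'll go over to the second one and check on the first from there.

>>> arm_command --targets '[[-1,[-0.2,-0.2,0],0.01],[-1,[-0.4,-0.4,0],0.022],[-1,[-0.6,-0.6,0],0.022],[-1,[-0.8,-0.8,0],0.022],[-1,[-0.88,-0.88,0],0.022],[-1,[-0.88,-0.88,0],0.022],[-1,[-0.88,-0.88,0],0.022]]'

```text
t: 10.9
eef_pos: [0.4231, 0.2698, 0.163]
orientation: [0.0, 0.999, -0.043, -0.0]
ft_force: [0.6, 0.2, -0.4]
grip_width: 0.999
```

```bash
python3 - <<'E'
from h import *
from workcell import cams
for n in("scene","wrist","top"):
    s=cams.snapshot(n);cv2.imwrite(f"pics/{n}7.png",s["pixels"][:,:,::-1]);np.savez(f"pics/{n}7.npz",**s)
    if n=="wrist":
      for p in [(.4229,.2703,.02)]: print(proj(s,p))
plan([(.4229,.2703,.012)],[-5]*4)
im=cv2.imread("pics/scene7.png");a=cv2.resize(im[190:260,215:315],None,fx=4,fy=4,interpolation=cv2.INTER_CUBIC)
im=cv2.imread("pics/top7.png");b=cv2.resize(im[120:190,270:370],None,fx=4,fy=4,interpolation=cv2.INTER_CUBIC)
cv2.imwrite("pics/st7.png",np.hstack([a,b]))
E
```

```text
[316.501817   220.23022434]
t 11.05 pos [0.424  0.2692 0.1633] yaw -5.02 zax [-4.e-04 -3.e-04 -1.e+00] F [-0.1 -0.  -0.6] g 1.001
(0.4229, 0.2703, 0.012) -5 [-0.0046 -0.0042  0.6053] -0.0001
```

View pics/st7.png

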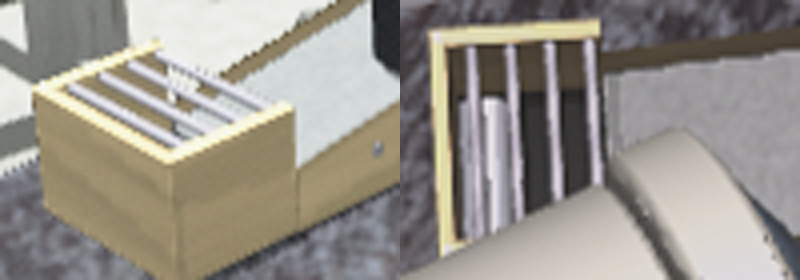

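View pics/wrist7.png

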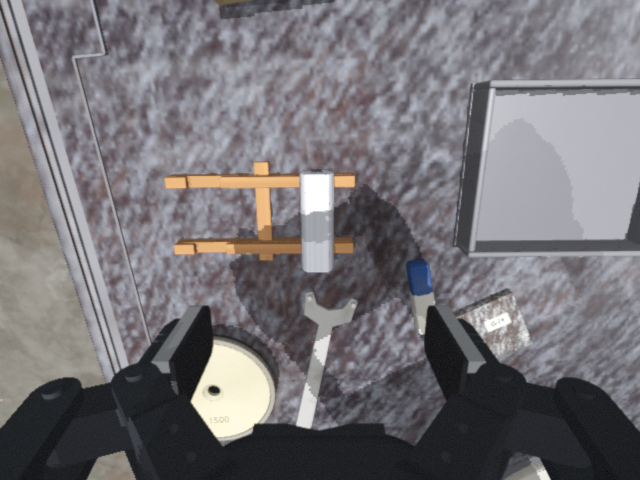

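Roller 1 is in the box: in the top view it lies under the bars at the far wall. Roller 2 is at (317,221) in the wrist view, where I expected it. Now to grasp it.

>>> arm_command --targets '[[-1,[-0.006,-0.003,0.2],0],[-1,[-0.006,-0.003,0.4],0],[-1,[-0.006,-0.003,0.55],0],[-1,[-0.006,-0.003,0.604],0],[-0.3,[-0.006,-0.003,0.604],0],[0.5,[-0.006,-0.003,0.604],0],[1,[-0.006,-0.003,0.604],0],[1,[-0.006,-0.003,0.604],0],[1,[-0.006,-0.003,0.604],0],[1,[-0.006,-0.003,0.604],0],[1,[-0.006,-0.003,0.604],0]]'

```text
t: 12.42
eef_pos: [0.4224, 0.2712, 0.014]
orientation: [-0.0, 0.999, -0.043, 0.001]
ft_force: [-1.3, -1.8, 13.4]
grip_width: 0.29
```

>>> arm_command --targets '[[1,[0,0,-0.03],0],[1,[0,0,-0.2],0],[1,[0,0,-0.45],0],[1,[0,0,-0.6],0],[1,[0,0,-0.6],0]]'

```text
t: 13.05
eef_pos: [0.4231, 0.2716, 0.166]
orientation: [-0.001, 0.999, -0.043, 0.003]
ft_force: [-0.9, 0.1, -0.8]
grip_width: 0.281
```

```bash
python3 - <<'E'
from h import *
from workcell import cams
for n in("scene","wrist"):
    s=cams.snapshot(n);cv2.imwrite(f"pics/{n}8.png",s["pixels"][:,:,::-1]);np.savez(f"pics/{n}8.npz",**s)
plan([(.655,.062,.16)],[3]*4)
im=cv2.imread("pics/scene8.png");a=cv2.resize(im[170:270,245:385],None,fx=3.5,fy=3.5,interpolation=cv2.INTER_CUBIC)
b=cv2.imread("pics/wrist8.png")[200:440,220:420];b=cv2.resize(b,(300,350))
cv2.imwrite("pics/st8.png",np.hstack([a,b]))
E
```

```text
t 13.15 pos [0.4216 0.2708 0.163 ] yaw -4.93 zax [ 5.e-04  2.e-04 -1.e+00] F [ 0.  -0.6 -3.2] g 0.285
(0.655, 0.062, 0.16) 3 [1.002  0.7518 0.0121] -0.022
```

View pics/st8.png

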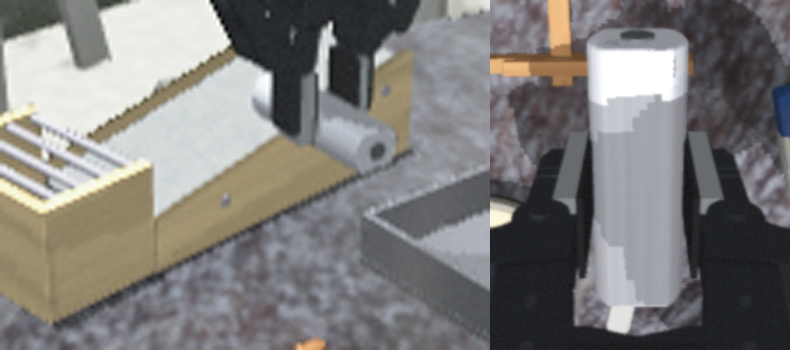

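>>> arm_command --targets '[[1,[0.2,0.1,0],-0.01],[1,[0.4,0.25,0],-0.022],[1,[0.6,0.4,0],-0.022],[1,[0.8,0.6,0],-0.022],[1,[1,0.75,0.05],-0.022],[1,[1,0.75,0.2],-0.022],[1,[1,0.75,0.29],-0.022],[1,[1,0.75,0.29],-0.022]]'

```text
t: 14.15
eef_pos: [0.6527, 0.0623, 0.0871]
orientation: [-0.0, 1.0, 0.026, -0.003]
ft_force: [-0.4, 0.2, -1.0]
grip_width: 0.284
```

```bash
python3 - <<'E'
from h import *
plan([(.655,.062,.065),(.655,.062,.063)],[3]*4)
E
```

```text
t 14.15 pos [0.6527 0.0623 0.0871] yaw 2.96 zax [-0.006  0.    -1.   ] F [-0.4  0.2 -1. ] g 0.284
(0.655, 0.062, 0.065) 3 [0.0098 0.0019 0.0882] -0.0001
(0.655, 0.062, 0.063) 3 [0.0098 0.0019 0.0962] -0.0001
```

>>> arm_command --targets '[[1,[0,0,0.04],0],[1,[0,0,0.08],0],[1,[0,0,0.1],0],[1,[0,0,0.1],0],[1,[0,0,0.1],0]]'

```text
t: 14.78
eef_pos: [0.655, 0.0625, 0.0656]
orientation: [0.0, 1.0, 0.026, 0.0]
ft_force: [-0.1, 0.2, -1.2]
grip_width: 0.28
```

```bash
python3 - <<'E'
from h import *
from workcell import cams
for n in("scene",):
    s=cams.snapshot(n);cv2.imwrite(f"pics/{n}9.png",s["pixels"][:,:,::-1]);np.savez(f"pics/{n}9.npz",**s)
plan([(.655,.062,.063),(.655,.062,.062)],[3]*4)
im=cv2.imread("pics/scene9.png");cv2.imwrite("pics/scene9c.png",cv2.resize(im[150:230,290:390],None,fx=7,fy=7,interpolation=cv2.INTER_CUBIC))
E
```

```text
t 14.825 pos [0.655  0.0625 0.0656] yaw 2.98 zax [ 6.e-04  0.e+00 -1.e+00] F [ 0.6  0.3 -2.1] g 0.285
(0.655, 0.062, 0.063) 3 [0.0001 0.0022 0.0106] -0.0
(0.655, 0.062, 0.062) 3 [0.0001 0.0022 0.0146] -0.0
```

View pics/scene9c.png

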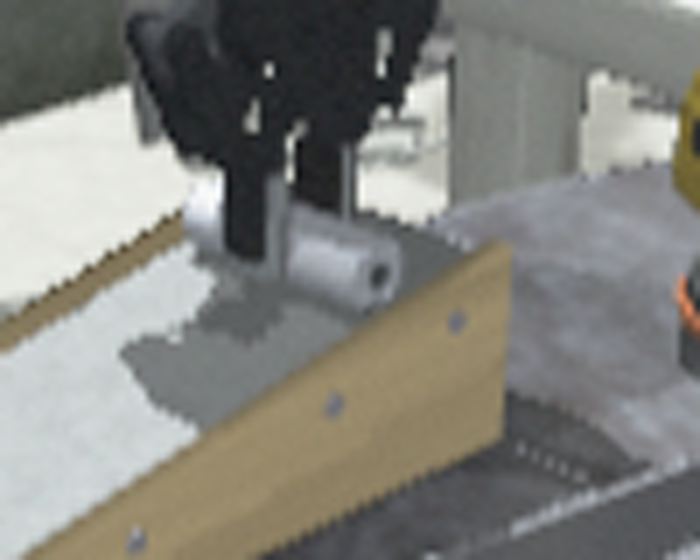

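Next I lower in 1 mm steps until the force shows contact.

>>> arm_command --targets '[[1,[0,0,0.005],0],[1,[0,0,0.009],0],[1,[0,0,0.009],0]]'

```text
t: 15.2
eef_pos: [0.6548, 0.0625, 0.0633]
orientation: [0.0, 1.0, 0.026, 0.0]
ft_force: [-0.3, -0.4, 3.6]
grip_width: 0.282
```

>>> arm_command --targets '[[1,[0,0,0.004],0],[1,[0,0,0.004],0]]'

```text
t: 15.45
eef_pos: [0.6549, 0.0625, 0.0631]
orientation: [0.0, 1.0, 0.026, 0.0]
ft_force: [-5.2, -0.2, 15.6]
grip_width: 0.283
```

>>> arm_command --targets '[[1,[0,0,0.003],0],[1,[0,0,0.003],0]]'

```text
t: 15.7
eef_pos: [0.6549, 0.0625, 0.063]
orientation: [0.0, 1.0, 0.026, 0.001]
ft_force: [-9.4, -0.6, 25.7]
grip_width: 0.282
```

>>> arm_command --targets '[[1,[0,0,-0.006],0],[1,[0,0,-0.006],0],[-0.3,[0,0,-0.006],0],[-1,[0,0,-0.006],0],[-1,[0,0,-0.006],0],[-1,[0,0,-0.006],0]]'

```text
t: 16.45
eef_pos: [0.6547, 0.0625, 0.0627]
orientation: [-0.0, 1.0, 0.026, -0.0]
ft_force: [0.8, -0.5, 0.2]
grip_width: 0.999
```

>>> arm_command --targets '[[-1,[0,0,-0.1],0],[-1,[0,0,-0.3],0],[-1,[0,0,-0.4],0],[-1,[0,0,-0.4],0]]'

```text
t: 16.95
eef_pos: [0.6559, 0.0625, 0.165]
orientation: [0.0, 1.0, 0.026, 0.002]
ft_force: [0.9, -0.0, -0.7]
grip_width: 0.998
```

```bash
python3 - <<'E'
from h import *
from workcell import cams
for n in("scene","wrist"):
    s=cams.snapshot(n);cv2.imwrite(f"pics/{n}10.png",s["pixels"][:,:,::-1]);np.savez(f"pics/{n}10.npz",**s)
    if n=="wrist": print(proj(s,(.655,.0625,.068)))
plan([(.655,.062,.063)],[3]*4)
im=cv2.imread("pics/scene10.png");cv2.imwrite("pics/scene10c.png",cv2.resize(im[140:280,215:400],None,fx=4,fy=4,interpolation=cv2.INTER_CUBIC))
E
```

```text
[317.53136643 238.52840937]
t 17.05 pos [0.6544 0.0625 0.1624] yaw 2.98 zax [-5.e-04  0.e+00 -1.e+00] F [-0.2  0.3 -1.2] g 0.999
(0.655, 0.062, 0.063) 3 [0.0023 0.0022 0.3974] -0.0001
```

View pics/scene10c.png

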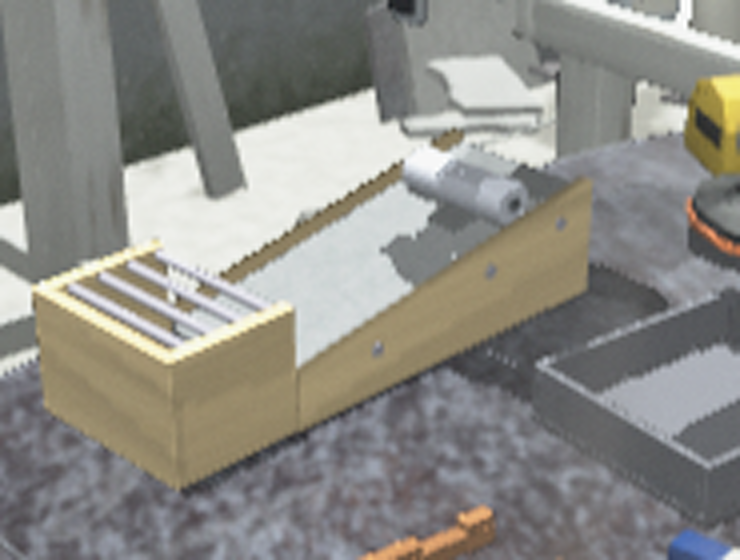

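View pics/wrist10.png

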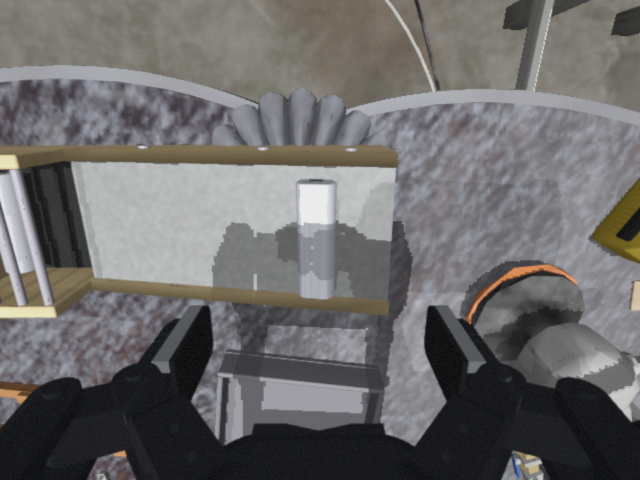

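Roller 2 stays put on its flat at px (317,238) in the wrist view, so it's the worn one. Now I take it off again.

>>> arm_command --targets '[[-1,[0.001,0.001,0.2],0],[-1,[0.001,0.001,0.34],0],[-1,[0.001,0.001,0.385],0],[-1,[0.001,0.001,0.395],0],[-0.3,[0.001,0.001,0.395],0],[0.5,[0.001,0.001,0.395],0],[1,[0.001,0.001,0.395],0],[1,[0.001,0.001,0.395],0],[1,[0.001,0.001,0.395],0],[1,[0.001,0.001,0.395],0]]'

```text
t: 18.3
eef_pos: [0.6554, 0.0625, 0.065]
orientation: [-0.0, 1.0, 0.026, 0.001]
ft_force: [-2.6, 1.5, 9.6]
grip_width: 0.282
```

>>> arm_command --targets '[[1,[0,0,-0.03],0],[1,[0,0,-0.1],0],[1,[0,0,-0.2],0],[1,[0,0,-0.35],0],[1,[0,0,-0.35],0]]'

```text
t: 18.92
eef_pos: [0.6569, 0.0623, 0.1556]
orientation: [0.0, 1.0, 0.026, 0.003]
ft_force: [-0.4, -0.7, -1.4]
grip_width: 0.283
```

```bash
python3 - <<'E'
from h import *
from workcell import cams
for n in("scene","wrist"):
    s=cams.snapshot(n);cv2.imwrite(f"pics/{n}11.png",s["pixels"][:,:,::-1]);np.savez(f"pics/{n}11.npz",**s)
plan([(.445,.075,.15),(.445,.075,.015)],[-5]*4)
im=cv2.imread("pics/scene11.png");a=cv2.resize(im[130:230,265:405],None,fx=3.5,fy=3.5,interpolation=cv2.INTER_CUBIC)
b=cv2.imread("pics/wrist11.png")[200:440,220:420];b=cv2.resize(b,(300,350))
cv2.imwrite("pics/st11.png",np.hstack([a,b]))
E
```

```text
t 19.025 pos [0.6551 0.0622 0.1523] yaw 2.98 zax [ 9.e-04 -0.e+00 -1.e+00] F [-0.9  0.3 -2.3] g 0.285
(0.445, 0.075, 0.15) -5 [-0.8364 -0.0946  0.0083] 0.0222
(0.445, 0.075, 0.015) -5 [-0.8369 -0.0946  0.5483] 0.0222
```

View pics/st11.png

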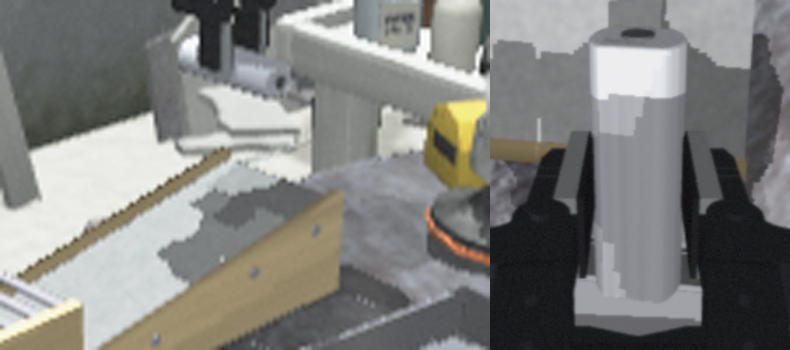

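>>> arm_command --targets '[[1,[-0.2,-0.02,0],0.01],[1,[-0.4,-0.05,0],0.022],[1,[-0.6,-0.07,0],0.022],[1,[-0.8,-0.09,0.02],0.022],[1,[-0.836,-0.095,0.1],0.022],[1,[-0.836,-0.095,0.3],0.022],[1,[-0.836,-0.095,0.45],0.022],[1,[-0.836,-0.095,0.53],0.022],[1,[-0.836,-0.095,0.53],0.022],[1,[-0.836,-0.095,0.53],0.022]]'

```text
t: 20.27
eef_pos: [0.4451, 0.0751, 0.0194]
orientation: [0.0, 0.999, -0.043, -0.0]
ft_force: [0.4, 0.3, -1.1]
grip_width: 0.28
```

```bash
python3 - <<'E'
from h import *
from workcell import cams
for n in("scene","wrist"):
    s=cams.snapshot(n);cv2.imwrite(f"pics/{n}12.png",s["pixels"][:,:,::-1]);np.savez(f"pics/{n}12.npz",**s)
plan([(.445,.075,.015),(.445,.075,.012)],[-5]*4)
im=cv2.imread("pics/scene12.png");a=cv2.resize(im[160:290,325:465],None,fx=3,fy=3,interpolation=cv2.INTER_CUBIC)
b=cv2.resize(cv2.imread("pics/wrist12.png"),(370,390))
cv2.imwrite("pics/st12.png",np.hstack([a,b]))
E
```

```text
t 20.375 pos [0.4455 0.0752 0.0198] yaw -4.94 zax [ 0.0013  0.     -1.    ] F [-0.7 -0.2 -2.1] g 0.282
(0.445, 0.075, 0.015) -5 [-0.002   0.0008  0.0194] 0.0002
(0.445, 0.075, 0.012) -5 [-0.002   0.0008  0.0314] 0.0002
```

View pics/st12.png

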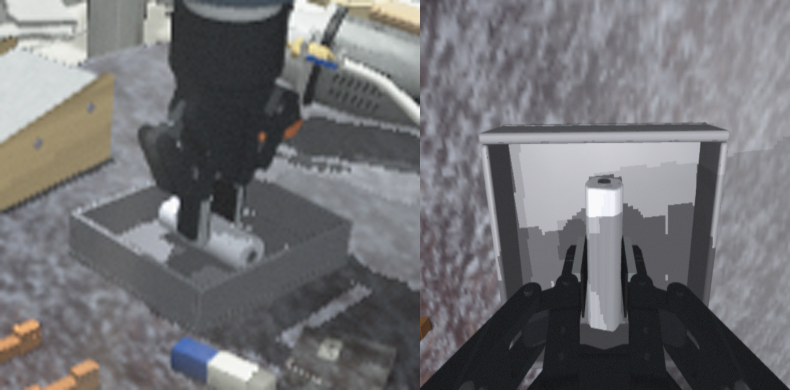

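>>> arm_command --targets '[[1,[0,0,0.015],0],[1,[0,0,0.022],0],[1,[0,0,0.022],0]]'

```text
t: 20.75
eef_pos: [0.445, 0.0751, 0.0135]
orientation: [0.0, 0.999, -0.043, -0.0]
ft_force: [-0.7, 0.1, -1.4]
grip_width: 0.286
```

>>> arm_command --targets '[[1,[0,0,0.006],0],[1,[0,0,0.006],0]]'

```text
t: 21.0
eef_pos: [0.4451, 0.0751, 0.0129]
orientation: [-0.0, 0.999, -0.043, 0.0]
ft_force: [-4.0, -1.4, 27.1]
grip_width: 0.281
```

Contact is made. I'll ease off, open partway, and rise clear.

>>> arm_command --targets '[[1,[0,0,-0.004],0],[1,[0,0,-0.004],0],[0,[0,0,-0.004],0],[-0.5,[0,0,-0.004],0],[-0.5,[0,0,-0.004],0],[-0.5,[0,0,-0.1],0],[-0.5,[0,0,-0.3],0],[-0.5,[0,0,-0.55],0],[-0.5,[0,0,-0.7],0],[-0.5,[0,0,-0.7],0],[-0.5,[0,0,-0.7],0]]'

```text
t: 22.38
eef_pos: [0.4446, 0.0751, 0.1865]
orientation: [0.0, 0.999, -0.043, -0.0]
ft_force: [0.3, -0.1, 0.2]
grip_width: 0.746
```

```bash
python3 - <<'E'
from h import *
from workcell import cams
for n in("scene","wrist","top"):
    s=cams.snapshot(n);cv2.imwrite(f"pics/{n}13.png",s["pixels"][:,:,::-1]);np.savez(f"pics/{n}13.npz",**s)
plan([(.445,.075,.2)],[-5]*4)
E
```

```text
t 22.525 pos [0.4444 0.0751 0.1859] yaw -4.94 zax [-2.3e-03 -1.0e-04 -1.0e+00] F [ 0.1  0.  -0.8] g 0.748
(0.445, 0.075, 0.2) -5 [ 0.0023  0.0002 -0.0563] 0.0002
```

View pics/scene13.png

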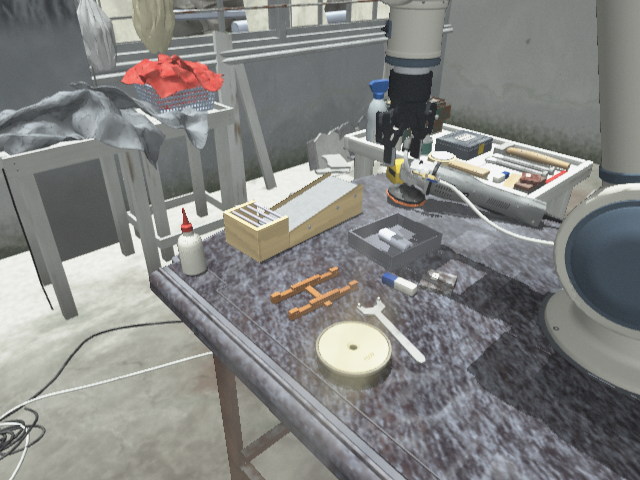

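View pics/wrist13.png

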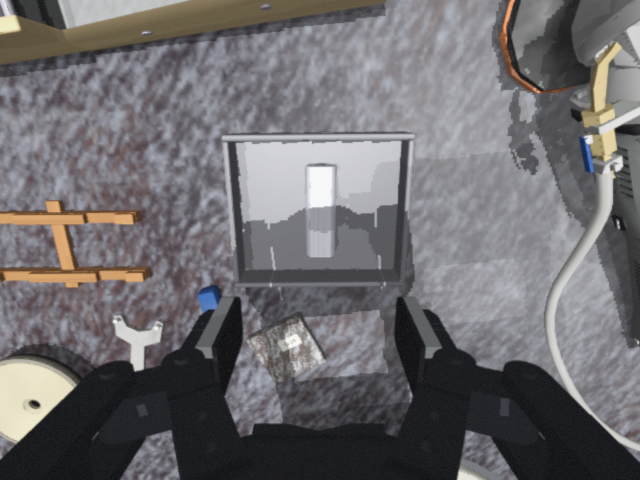

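View pics/top13.png

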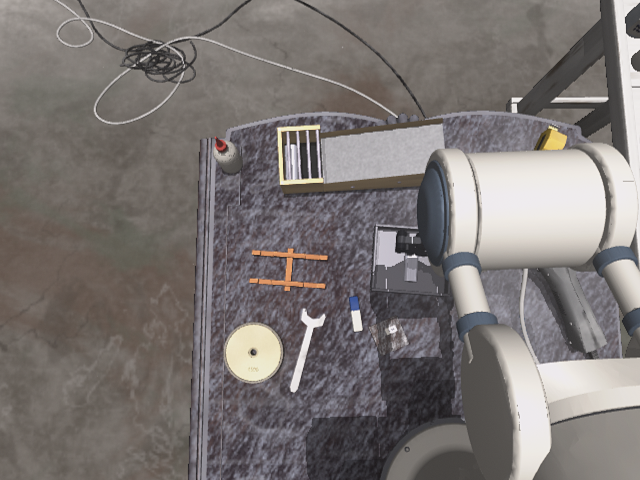

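The worn roller lies flat in the tray (wrist view, 320,210) and the round one is in the box (top view, 293,160). The wax and oiler haven't moved, and the gripper is clear.

```bash
python3 -c "
from workcell import order;print(order.hand_in())"
```

```text
the job is handed in; nothing more can be done
None
```

The job is done and handed in at about 22.5 s of the 62 s allowed. Hand-in reports no verdict, so the outcome below is from my own checks.

- **First roller (rack's left notch):** I laid it crosswise on the upper half of the ramp and let go. It rolled down by itself into the caged box, so it is the round one.
- **Second roller:** I laid it at the same place and it stayed on its flat, so it is the worn one. I took it off again and laid it in the grey tray.

**Last checks:** The final pictures show the round roller under the box bars and the worn one flat in the tray. The wax and oiler look unmoved, and the gripper was clear with almost no wrist force.

- **Regrasp:** I regripped the first roller twice in the rack to set the finger depth.
- **Forces:** The highest wrist force I read was about 27 N, while pressing the held roller lightly onto the ramp and into the tray. I didn't log force between readings.

No check failed or disagreed.

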